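# Close the cold flask on its thread

### The arm

A 6-joint arm with a two-finger parallel gripper is mounted at the origin on a cart in front of the work surface, level with it; the furniture and walls round the work are solid. World frame = base frame: x ahead of the robot, y to its left, z up, the work surface at z = 0. Lengths are in m, angles in rad, forces in N, time in s.
With the tool pointing down it reaches from about 0.25 to 0.8 m from the base axis. Payload 3.9 kg.
Tool frame: the origin (TCP) lies at the very end of the fingers, on their centre line; the grasp point (between the pads) lies 19 mm behind it; z points along the fingers, y is the direction in which the jaws open and shut (so a half turn about z gives the same grasp; the last joint's range is limited). The gripper opens to 85 mm and grips with 20 to 120 N. Pads are 22 mm wide; open, the fingers measure 114 mm over their backs; the gripper's body (76 mm by 85 mm) begins 54 mm behind the grasp point. The pads swing forward as they close: fully open they stand 13 mm farther back than shut.
Start: joints at [-1.213, 0.26, -0.138, 1.173, 0, 1.571], TCP at [0.184, -0.492, 0.231] pointing down, gripper open.
Joint ranges: [-2.78, 2.78], [-0.83, 1.72], [-1.28, 1.37], [-1.9, 2.12], [-1.57, 1.48], [-3.14, 3.14]. Speed limits (rad/s): [2.57, 2.57, 3.14, 3.14, 3.14, 3.14].

### API

Orientations are given as a rotation vector (axis times angle).
In Python, from cell import ctrl gives the robot as it stands.
- The arm moves only by the tool arm_command, never from a script. Its argument "commands" is a list of rows, each an object with "linear": the shift along the tool's x, y, z in mm, a list of three; "roll": the turn about the tool's z in rad; "hand": the finger opening in mm, from 0 to 85.4. A call has 1 to 8 rows; each row shifts and turns the pose as measured when the row begins, along the tool's axes as they then stand; what a row does not reach is not made up. A row lasts 1/10 s, in which the tool goes at most 50 mm and 8.59 degrees, less where a joint would pass 70% of its speed; a pose out of reach is approached as far as the arm can. A call with a gripper value outside its range is refused whole. The fingers move at their own pace and stop on an object; the grip force is fixed at half the most. Time passes only in rows, so rows that do not move let the fingers close. It gives the time, the measured TCP pose, the force and the opening at its end, in the units of the state.
- ctrl.observe(): the state, without advancing time (a new reading comes with each control period).
- ctrl.get_image(name): name is "side" or "top" or "wrist"; returns a dict with "color" (420x560x3 uint8, blue, green, red), "range_z" (420x560 float32, m along the optical axis (not along the pixel's ray), 0 where there is no reading), "fx", "fy", "cx", "cy" (pixels), "R" (3x3) and "t" (3): a world point X has camera coordinates R X + t. Camera axes: x right, y down, z forward; pixel columns grow to the right and rows downward; lengths in m; the calibration is good to about 2 mm. A picture is of the moment at which its call begins.
- ctrl.sign_off(): hands the job in, once; it reports no verdict.
Trained networks look in a picture, given as the dict that the camera call returned (one of the last four; its "shot" number tells which), for a name from the list of things; names that differ only in an ending like _2 or _b are one class to them, and where a whole thing is asked for, a point or a joint stands for the part that bears it (a point fixed in the world has none). Each returns a list of dicts, best first, with "confidence" (0 to 1); they miss things now and then, are a little off and sometimes report something else, mostly with a low value. They report only what shows in the picture. A call takes as long as a camera call. They do not tell look-alikes from the thing itself.
- ctrl.look_for(picture, name): "bbox" ([centre column, centre row, width, height] in pixels, round what is visible of it).
- ctrl.outline_of(picture, name): "pixels" (420x560 bool, what is visible of it) and "bbox" ([centre column, centre row, width, height] in pixels, round what is visible of it).
The state is a dict: "time_s": time; "joints": joint angles; "joint_velocities": joint speeds; "effort": joint torques, N m; "tool_pos": TCP position; "orientation": TCP orientation; "wrist_force": force on the tool from outside, world axes, zero at the start; "moment": the same for the moment, N m; "grip_width": opening from 0.0 (shut) to 1.0 (fully open).
Only numpy, scipy, OpenCV 4.12 (cv2) and the standard library are available. Lean on these libraries where they do the work, as an engineer would, in place of code of your own. Each camera call takes 0.05 s, during which the arm holds its last target. There are 200 camera calls.

### The job

Close the vaccine cold flask: set its blue lid level on the open neck, turn it gently backwards (anticlockwise seen from above) until you feel it drop into the thread starts, then screw it forward (clockwise) against the springy seal until it is fully home at its stop. Use a light hand throughout: if the lid binds it is not in the thread, so never press hard or force it. Let go of the lid when it is tight, and leave everything else on the table where it is.

Things in the scene. Friction and masses are not known exactly. Their poses are not given: they have to be found in the camera images.
- flask: Silver insulated flask, 92 mm across, upright and immovable in a black collar (126 mm across) screwed to the table. Origin: centre of the underside, on the table; z up, the flask's axis. White neck 66 mm across, z = 108 to 134 mm, thread 76 mm across. The thread is turned at random about the axis: this pose does not tell where its starts are. Turning the lid home takes about 0.1 N m.
- flask_mouth (a point): Centre of the mouth at the height of the hard rim, 134 mm above the table, z up. A soft seal ring (59 mm across) stands 6 mm higher and springs down (0.9 N a mm). Round the neck, clockwise from above: a gap of 17 degrees, a thread piece of 69 (flat top 10 mm below the rim, underside falling clockwise 5 mm a radian), a stop rib of 4 (4.5 mm higher than that top), and so on, four times.
- lid_grip (a point): Centre of the blue lid's grip bar, z up, 42.5 mm above the lid's lower edge, 11 below the bar's top, 15 above the lid's flat top. Bar along x, 50 long, 14 mm thick. Lid 87 mm across, 0.1 to 0.16 kg, four inward lugs (10 degrees, 4 mm high) at its lower edge along x and y. Height over flask_mouth: 32 on the thread tops (37 on ribs), 24 dropped in the gaps, 20 mm home, 76 degrees farther on.
- note_block: Yellow block of sticky notes, 78x77x24 mm, a bystander; origin at the centre of its underside.
- vial_white: Small glass vial with white cap, 16 mm wide, 39 mm high, a bystander; origin at the centre of its underside.
- vial_grey: Small glass vial with grey cap, 16 mm wide, 39 mm high, a bystander; origin at the centre of its underside.
- syringe: Capped thin syringe lying down, 130 mm long, 11 mm high, a bystander; origin below its middle.
- sachet: Flat swab sachet, 55x50x4 mm, a bystander; origin at the centre of its underside.
- tweezers: Steel tweezers lying down, 127 mm long, 9 mm high, a bystander; origin below their middle.
- clip: Black bulldog clip, 32x33x24 mm, a bystander; origin at the centre of its underside.
- marker: Marker pen lying down, 131 mm long, 14 mm thick, a bystander; origin below its middle.
Mind the look-alikes: they are no part of the job. What is meant by the part that bears lid_grip is not yellow, and is the larger of those in its own colour.

How it is judged:
By the outcome, as a careful person would: the job done as asked, in the order asked, and still so for the second after the job is handed in, with the robot touching nothing.
It also fails if it takes over 72 s, if anything falls off the work surface, if the arm or the gripper's body presses on something with over 40 N, if the wrist force passes 120 N, or if a joint passes its speed limit or range.

## Working session

There is one attempt and no reset: what is moved stays moved. The work goes in short steps, Python scripts to look and compute and a tool call to move; the robot and the scene stay as the last step left them, time stands still between calls to the robot, and variables do not carry over. Pictures are saved under pics/ and viewed, about 8 in all and at most 12, crops included, and the job is handed in when it is done.

Besides the shell and the picture viewer there is one more tool, called after "Call:" as name(argument=value, ...), one argument or row to a line, values as JSON. arm_command: Moves the arm, as the interface text tells. Its arguments: {"type":"object","properties":{"commands":{"type":"array","items":{"type":"object","properties":{"linear":{"type":"array","items":{"type":"number"}},"roll":{"type":"number"},"hand":{"type":"number"}}}}},"required":["commands"]}

```bash
mkdir -p pics; cat > h.py <<'E'
import numpy as np,cv2
from cell import ctrl
from scipy.spatial.transform import Rotation as Ro
def world(p,mask=None):
    z=p["range_z"];v,u=np.nonzero((z>0)&(mask if mask is not None else True))
    d=z[v,u];c=np.stack([(u-p["cx"])/p["fx"]*d,(v-p["cy"])/p["fy"]*d,d],1)
    return (c-np.array(p["t"]))@np.array(p["R"]),u,v
def pix(p,X):
    c=np.array(p["R"])@X+p["t"];return c[0]/c[2]*p["fx"]+p["cx"],c[1]/c[2]*p["fy"]+p["cy"]
E
python3 - <<'E'
from h import *
s=ctrl.observe();print(s)
ims=[]
for n in("top","side"):
    p=ctrl.get_image(n);cv2.imwrite(f"pics/{n}0.png",p["color"])
    print(n,p["fx"],np.array(p["R"]).round(2).tolist(),p["t"])
    for nm in("lid_grip","flask"):
        for o in ctrl.outline_of(p,nm):
            X,u,v=world(p,o["pixels"])
            print(nm,round(o["confidence"],2),np.round(o["bbox"]),"med",np.median(X,0).round(3),"min",X.min(0).round(3),"max",X.max(0).round(3))
E
```

```text
{'time_s': 0.0, 'joints': array([-1.21299738e+00,  2.60707171e-01, -1.39400408e-01,  1.17272130e+00,
        3.39976771e-06,  1.57081840e+00]), 'joint_velocities': array([ 0.00222601,  0.00054731, -0.00111463,  0.00132246,  0.00010888,
        0.00071985]), 'effort': array([-2.27968885e-03, -4.05669522e+01,  2.53925639e+01,  1.88262365e-02,
       -2.62628273e-04, -5.20000256e-07]), 'tool_pos': array([ 0.18361574, -0.49108984,  0.23044093]), 'orientation': array([-3.08949056e+00, -5.58645978e-01,  5.62556730e-04]), 'wrist_force': array([ 0.22138504,  0.71983258, -0.45257681]), 'moment': array([-0.01361843, -0.03859645, -0.03460715]), 'grip_width': 0.9964281143912745}
top 425.11509871878366 [[-0.02, -1.0, -0.03], [-0.99, 0.03, -0.16], [0.16, 0.03, -0.99]] [0.07746855 0.52433351 1.32218653]
lid_grip 0.77 [284. 233.  16.  17.] med [0.457 0.037 0.019] min [ 0.43   0.008 -0.005] max [0.487 0.067 0.04 ]
lid_grip 0.63 [163. 258.  21.  15.] med [0.375 0.425 0.021] min [ 0.349  0.398 -0.003] max [0.405 0.456 0.043]
lid_grip 0.56 [203. 231.  27.  25.] med [0.461 0.3   0.028] min [ 0.42   0.261 -0.001] max [0.508 0.347 0.058]
flask 0.65 [291. 190.  41.  44.] med [0.571 0.011 0.099] min [ 0.52  -0.052 -0.006] max [0.657 0.071 0.145]
flask 0.64 [402. 260.  20.  36.] med [ 0.348 -0.333  0.011] min [ 0.295 -0.368 -0.004] max [ 0.409 -0.304  0.02 ]
side 441.0648737818127 [[1.0, -0.02, 0.02], [0.0, -0.62, -0.79], [0.03, 0.79, -0.62]] [-0.53004215  0.10596101  1.1951324 ]
lid_grip 0.75 [250. 235.  21.  17.] med [0.457 0.021 0.017] min [ 0.425 -0.    -0.003] max [0.485 0.072 0.037]
lid_grip 0.74 [255. 178.  25.  24.] med [0.463 0.281 0.026] min [ 0.421  0.253 -0.001] max [0.505 0.332 0.055]
lid_grip 0.47 [230. 159.  19.  15.] med [0.376 0.412 0.017] min [ 0.339  0.392 -0.005] max [0.405 0.5   0.039]
flask 0.87 [298. 227.  47.  64.] med [ 0.586 -0.027  0.072] min [ 0.52  -0.061 -0.004] max [0.65  0.22  0.141]
```

```bash
python3 - <<'E'
import cv2,numpy as np
a=cv2.imread("pics/top0.png")[140:320,120:450];b=cv2.imread("pics/side0.png")[120:290,180:420]
a=cv2.resize(a,None,fx=2.4,fy=2.4,interpolation=2)
b=cv2.resize(b,None,fx=2.4,fy=2.4,interpolation=2)
cv2.imwrite("pics/a.png",a[:600]);cv2.imwrite("pics/b.png",b)
E
```

```text
(no output)
```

View pics/a.png

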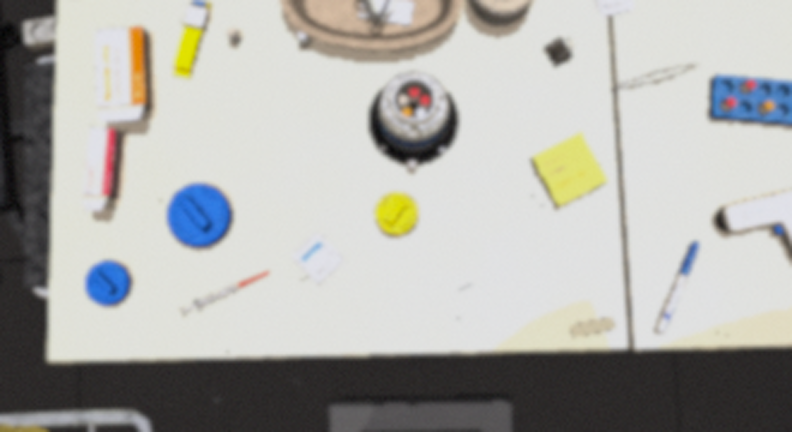

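View pics/b.png

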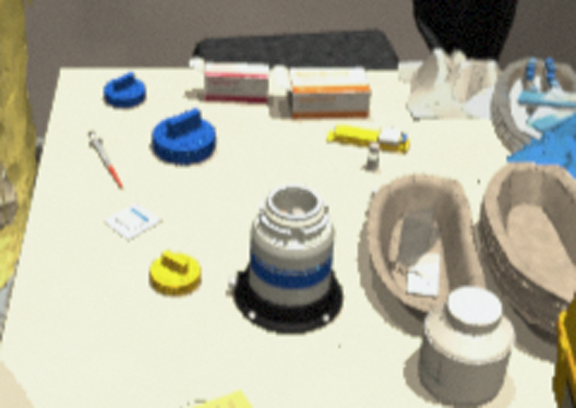

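The pictures show three knobbed lids. In the top view these are large blue at (203,231), small blue at (163,258) and yellow (284,233). The description means the larger blue one, at about (0.463, 0.300) with its bar at roughly 40°. The flask is at top pixel (291,190), about (0.58, 0.0).

Call:
arm_command(
  commands=[
    {"linear": [27,-32,0]},
    {"linear": [27,-32,0]},
    {"linear": [27,-32,0]},
    {"linear": [27,-32,0]},
    {"linear": [27,-32,0]},
    {"linear": [27,-32,0]},
    {"linear": [27,-32,0]},
    {"linear": [27,-32,0]},
  ],
)

```text
invalid input at $.commands[0]: expected keys linear, roll, hand
```

```bash
cat >> h.py <<'E'
def go(target,yaw=None):
    s=ctrl.observe();R=Ro.from_rotvec(s["orientation"]).as_matrix()
    x=np.degrees(np.arctan2(R[1,0],R[0,0]))
    print("t",round(s["time_s"],2),"pos",s["tool_pos"].round(4),"xyaw",x.round(1),"tilt",np.degrees(np.arccos(-R[2,2])).round(2),"j",s["joints"].round(2),"F",s["wrist_force"].round(2),"M",s["moment"].round(3),"grip",round(s["grip_width"]*85.4,1))
    d=np.array(target)-s["tool_pos"]; print("tool delta mm",(R.T@d*1000).round(1))
    if yaw is not None: print("roll rad",np.radians(x-yaw).round(3),"then delta mm",((Ro.from_euler('z',yaw-x,degrees=True).as_matrix()@R).T@d*1000).round(1))
E
python3 -c "
from h import *
go([.463,.30,.25],40)"
```

```text
t 0.3 pos [ 0.1838 -0.4915  0.231 ] xyaw 20.5 tilt 0.04 j [-1.21  0.26 -0.14  1.17 -0.    1.57] F [-0.58  0.44  0.04] M [0.053 0.022 0.033] grip 85.3
tool delta mm [ 538.8 -643.6  -18.6]
roll rad -0.34 then delta mm [ 722.7 -426.9  -18.7]
```

Call:
arm_command(
  commands=[
    {"linear": [27,-32,-1],"roll": 0,"hand": 85},
    {"linear": [27,-32,-1],"roll": 0,"hand": 85},
    {"linear": [27,-32,-1],"roll": 0,"hand": 85},
    {"linear": [27,-32,-1],"roll": 0,"hand": 85},
    {"linear": [27,-32,-1],"roll": 0,"hand": 85},
    {"linear": [27,-32,-1],"roll": 0,"hand": 85},
    {"linear": [27,-32,-1],"roll": 0,"hand": 85},
    {"linear": [27,-32,-1],"roll": 0,"hand": 85},
  ],
)

```text
time_s: 1.1
tool_pos: [0.2998, -0.1714, 0.2379]
orientation: [3.092, 0.54, 0.004]
wrist_force: [1.0, 0.6, -0.6]
grip_width: 0.996
```

```bash
python3 -c "
from h import *
go([.463,.30,.25],40)"
```

```text
t 1.1 pos [ 0.2998 -0.1714  0.2379] xyaw 19.8 tilt 0.23 j [-0.52 -0.06 -0.49  1.14 -0.    2.28] F [ 1.01  0.65 -0.58] M [-0.034 -0.056 -0.067] grip 85.1
tool delta mm [ 313.4 -388.   -12.8]
roll rad -0.352 then delta mm [ 428.  -256.1  -12.1]
```

```bash
cat >> h.py <<'E'
def rows(target,dyaw,n):
    "n equal rows: world shift to target, total ccw yaw dyaw deg"
    s=ctrl.observe();R=Ro.from_rotvec(s["orientation"]).as_matrix();d=(np.array(target)-s["tool_pos"])*1000/n
    for k in range(n):
        print((Ro.from_euler('z',dyaw*k/n,degrees=True).as_matrix()@R).T@d.round(1),"roll",round(-np.radians(dyaw/n),3))
E
python3 -c "
from h import *
np.set_printoptions(precision=0,suppress=True)
rows([.463,.30,.25],200,24)"
```

```text
[ 13. -16.  -1.] roll -0.145
[ 15. -14.  -1.] roll -0.145
[ 17. -12.  -1.] roll -0.145
[19. -9. -0.] roll -0.145
[20. -6. -0.] roll -0.145
[20. -3. -0.] roll -0.145
[21. -0. -0.] roll -0.145
[21.  3. -0.] roll -0.145
[20.  6. -0.] roll -0.145
[19.  8. -0.] roll -0.145
[18. 11. -0.] roll -0.145
[16. 14. -0.] roll -0.145
[14. 16. -0.] roll -0.145
[11. 17. -0.] roll -0.145
[ 9. 19. -0.] roll -0.145
[ 6. 20. -0.] roll -0.145
[ 3. 21. -0.] roll -0.145
[-0. 21. -0.] roll -0.145
[-3. 20. -0.] roll -0.145
[-6. 20. -0.] roll -0.145
[-9. 19. -0.] roll -0.145
[-12.  17.  -0.] roll -0.145
[-14.  15.  -0.] roll -0.145
[-16.  13.  -0.] roll -0.145
```

Call:
arm_command(
  commands=[
    {"linear": [13,-16,-1],"roll": -0.145,"hand": 85},
    {"linear": [15,-14,-1],"roll": -0.145,"hand": 85},
    {"linear": [17,-12,-1],"roll": -0.145,"hand": 85},
    {"linear": [19,-9,0],"roll": -0.145,"hand": 85},
    {"linear": [20,-6,0],"roll": -0.145,"hand": 85},
    {"linear": [20,-3,0],"roll": -0.145,"hand": 85},
    {"linear": [21,0,0],"roll": -0.145,"hand": 85},
    {"linear": [21,3,0],"roll": -0.145,"hand": 85},
  ],
)

```text
time_s: 1.9
tool_pos: [0.3541, -0.004, 0.2421]
orientation: [2.242, 2.19, 0.005]
wrist_force: [-0.1, -0.1, -1.2]
grip_width: 0.992
```

Call:
arm_command(
  commands=[
    {"linear": [20,6,0],"roll": -0.145,"hand": 85},
    {"linear": [19,8,0],"roll": -0.145,"hand": 85},
    {"linear": [18,11,0],"roll": -0.145,"hand": 85},
    {"linear": [16,14,0],"roll": -0.145,"hand": 85},
    {"linear": [14,16,0],"roll": -0.145,"hand": 85},
    {"linear": [11,17,0],"roll": -0.145,"hand": 85},
    {"linear": [9,19,0],"roll": -0.145,"hand": 85},
    {"linear": [6,20,0],"roll": -0.145,"hand": 85},
  ],
)

```text
time_s: 2.7
tool_pos: [0.4005, 0.1643, 0.2424]
orientation: [0.613, 3.071, -0.002]
wrist_force: [1.1, -0.6, -0.4]
grip_width: 0.995
```

Call:
arm_command(
  commands=[
    {"linear": [3,21,0],"roll": -0.145,"hand": 85},
    {"linear": [0,21,0],"roll": -0.145,"hand": 85},
    {"linear": [-3,20,0],"roll": -0.145,"hand": 85},
    {"linear": [-6,20,0],"roll": -0.145,"hand": 85},
    {"linear": [-9,19,0],"roll": -0.145,"hand": 85},
    {"linear": [-12,17,0],"roll": -0.145,"hand": 85},
    {"linear": [-14,15,0],"roll": -0.145,"hand": 85},
    {"linear": [-16,13,0],"roll": -0.145,"hand": 85},
  ],
)

```text
time_s: 3.5
tool_pos: [0.4412, 0.3328, 0.2419]
orientation: [-1.229, 2.883, -0.011]
wrist_force: [0.4, -0.8, -0.2]
grip_width: 0.996
```

```bash
python3 - <<'E'
from h import *
go([.463,.30,.25],-140)
p=ctrl.get_image("wrist");cv2.imwrite("pics/w1.png",p["color"])
for o in ctrl.outline_of(p,"lid_grip"):
    X,u,v=world(p,o["pixels"]);print(o["confidence"],o["bbox"],np.median(X,0).round(3))
    zt=np.percentile(X[:,2],97)
    for lo,hi in((.045,.062),(.022,.034)):
        m=(X[:,2]>lo)&(X[:,2]<hi);
        if m.sum()<20: continue
        Y=X[m,:2].astype(np.float32)*1000;r=cv2.minAreaRect(Y);print(lo,m.sum(),"rect",r,"circle",cv2.minEnclosingCircle(Y),"z",np.median(X[m,2]), "bar dir",np.degrees(np.arctan2(*np.linalg.svd(Y-Y.mean(0),full_matrices=False)[2][0][::-1])))
E
```

```text
t 3.5 pos [0.4412 0.3328 0.2419] xyaw -133.8 tilt 0.58 j [ 0.65  0.3  -0.05  1.21 -0.01 -0.15] F [ 0.36 -0.77 -0.2 ] M [ 0.001 -0.029  0.001] grip 85.1
tool delta mm [  8.5 -38.5  -7.8]
roll rad 0.108 then delta mm [  4.4 -39.2  -7.8]
0.76 [251.5, 163.9, 79.7, 79.9] [0.458 0.299 0.027]
0.045 655 rect ((462.50146484375, 301.33697509765625), (49.78280258178711, 15.284053802490234), 39.29799270629883) circle ((461.7792053222656, 302.0817565917969), 24.984169006347656) z 0.05217889797736143 bar dir 39.422913
0.022 3778 rect ((461.67474365234375, 301.0263671875), (84.02595520019531, 83.97539520263672), 62.68782424926758) circle ((462.2383117675781, 301.4201965332031), 42.75127029418945) z 0.026745231152662828 bar dir 131.9428
0.65 [377.9, 188.2, 56.1, 54.4] [0.374 0.42  0.019]
0.022 112 rect ((376.2554931640625, 422.38861083984375), (34.85346221923828, 9.151254653930664), 29.953622817993164) circle ((374.3805847167969, 425.649169921875), 17.442359924316406) z 0.02806734987118617 bar dir 38.648106
```

View pics/w1.png

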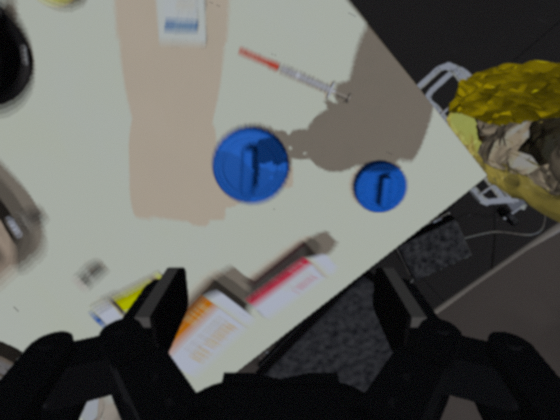

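The large blue lid is at wrist pixel (251,164). It is 85 mm across with its flat top at z 27 mm, and the small blue one is at (380,187). The measured bar centre is (0.4622, 0.3013), with the bar at 39.4°.

Call:
arm_command(
  commands=[
    {"linear": [0,0,0],"roll": 0.118,"hand": 50},
    {"linear": [2,-19,0],"roll": 0,"hand": 50},
    {"linear": [2,-19,0],"roll": 0,"hand": 50},
    {"linear": [0,0,40],"roll": 0,"hand": 50},
    {"linear": [0,0,40],"roll": 0,"hand": 50},
    {"linear": [0,0,40],"roll": 0,"hand": 50},
    {"linear": [0,0,20],"roll": 0,"hand": 50},
    {"linear": [0,0,0],"roll": 0,"hand": 50},
  ],
)

```text
time_s: 4.4
tool_pos: [0.464, 0.2958, 0.0993]
orientation: [-1.015, 2.962, -0.013]
wrist_force: [-0.0, 0.2, -0.6]
grip_width: 0.589
```

```bash
python3 - <<'E'
from h import *
go([.4622,.3013,.033],-140.6)
E
```

```text
t 4.4 pos [0.464  0.2958 0.0993] xyaw -142.2 tilt 0.75 j [ 0.57  0.39 -0.32  0.86 -0.01 -0.09] F [-0.03  0.21 -0.55] M [-0.051  0.029 -0.069] grip 50.3
tool delta mm [-1.4  6.2 66.3]
roll rad -0.027 then delta mm [-1.6  6.1 66.3]
```

Call:
arm_command(
  commands=[
    {"linear": [-1.5,6,0],"roll": -0.027,"hand": 50},
    {"linear": [0,0,20],"roll": 0,"hand": 50},
    {"linear": [0,0,20],"roll": 0,"hand": 50},
    {"linear": [0,0,13],"roll": 0,"hand": 50},
    {"linear": [0,0,5],"roll": 0,"hand": 50},
    {"linear": [0,0,0],"roll": 0,"hand": 50},
    {"linear": [0,0,0],"roll": 0,"hand": 50},
  ],
)

```text
time_s: 5.1
tool_pos: [0.4676, 0.3061, 0.05]
orientation: [-1.052, 2.934, -0.006]
wrist_force: [0.1, 0.2, 0.6]
grip_width: 0.582
```

```bash
python3 - <<'E'
from h import *
go([.4622,.3013,.033],-140.6)
E
```

```text
t 5.1 pos [0.4676 0.3061 0.05  ] xyaw -140.5 tilt 1.46 j [ 0.59  0.44 -0.38  0.73 -0.01 -0.1 ] F [0.14 0.17 0.55] M [-0.06   0.065 -0.042] grip 49.7
tool delta mm [ 7.6 -0.1 16.9]
roll rad 0.001 then delta mm [ 7.6 -0.1 16.9]
```

```bash
sed -i 's/    d=np.array(target)-s\["tool_pos"\];/    print("zaxis in x-yaw frame (deg, radial,tangential)",np.degrees(Ro.from_euler("z",-s["joints"][0]).as_matrix()@R[:,2])[:2].round(2));d=np.array(target)-s["tool_pos"];/' h.py; python3 - <<'E'
from h import *
go([.4622,.3013,.033],-140.6)
for v in ([3.092,.54,.004],[2.242,2.19,.005],[.613,3.071,-.002],[-1.229,2.883,-.011],[-1.015,2.962,-.013],[-1.052,2.934,-.006]): print(np.degrees(Ro.from_rotvec(v).as_matrix()[:2,2]).round(2))
E
```

```text
t 5.1 pos [0.4676 0.3061 0.05  ] xyaw -140.5 tilt 1.46 j [ 0.59  0.44 -0.38  0.73 -0.01 -0.1 ] F [0.14 0.17 0.55] M [-0.06   0.065 -0.042] grip 49.7
zaxis in x-yaw frame (deg, radial,tangential) [ 1.34 -0.57]
tool delta mm [ 7.6 -0.1 16.9]
roll rad 0.001 then delta mm [ 7.6 -0.1 16.9]
[ 0.17 -0.13]
[ 0.43 -0.18]
[ 0.55 -0.18]
[ 0.56 -0.2 ]
[ 0.72 -0.26]
[1.41 0.27]
```

Call:
arm_command(
  commands=[
    {"linear": [4,0,0],"roll": 0,"hand": 50},
    {"linear": [4,0,0],"roll": 0,"hand": 50},
    {"linear": [0,0,0],"roll": 0,"hand": 50},
  ],
)

```text
time_s: 5.4
tool_pos: [0.4623, 0.3017, 0.0525]
orientation: [-1.051, 2.93, -0.005]
wrist_force: [-0.5, -0.0, -0.1]
grip_width: 0.588
```

```bash
python3 - <<'E'
from h import *
go([.4622,.3013,.033],-140.6)
E
```

```text
t 5.4 pos [0.4623 0.3017 0.0525] xyaw -140.5 tilt 1.68 j [ 0.58  0.42 -0.4   0.72 -0.01 -0.1 ] F [-0.53 -0.04 -0.11] M [-0.036  0.06  -0.035] grip 50.2
zaxis in x-yaw frame (deg, radial,tangential) [ 1.58 -0.57]
tool delta mm [ 0.9  0.  19.5]
roll rad 0.001 then delta mm [ 0.9  0.  19.5]
```

Call:
arm_command(
  commands=[
    {"linear": [0,0,0],"roll": 0,"hand": 50},
    {"linear": [0,0,0],"roll": 0,"hand": 50},
  ],
)

```text
time_s: 5.6
tool_pos: [0.4624, 0.3017, 0.0531]
orientation: [-1.05, 2.929, -0.005]
wrist_force: [0.1, 0.5, 0.1]
grip_width: 0.588
```

```bash
python3 - <<'E'
from h import *
go([.4622,.3013,.033],-140.6)
E
```

```text
t 5.6 pos [0.4624 0.3017 0.0531] xyaw -140.5 tilt 1.73 j [ 0.58  0.42 -0.4   0.72 -0.01 -0.1 ] F [0.07 0.49 0.12] M [-0.027  0.018  0.011] grip 50.2
zaxis in x-yaw frame (deg, radial,tangential) [ 1.63 -0.57]
tool delta mm [ 1.   0.1 20. ]
roll rad 0.001 then delta mm [ 1.   0.1 20. ]
```

Call:
arm_command(
  commands=[
    {"linear": [0,0,20],"roll": 0,"hand": 50},
  ],
)

```text
time_s: 5.7
tool_pos: [0.4653, 0.3033, 0.0352]
orientation: [-1.048, 2.924, -0.002]
wrist_force: [0.5, -0.6, -0.7]
grip_width: 0.582
```

```bash
python3 - <<'E'
from h import *
go([.4622,.3013,.033],-140.6)
E
```

```text
t 5.7 pos [0.4653 0.3033 0.0352] xyaw -140.5 tilt 2.05 j [ 0.58  0.44 -0.42  0.67 -0.01 -0.11] F [ 0.46 -0.55 -0.73] M [0.023 0.001 0.018] grip 49.7
zaxis in x-yaw frame (deg, radial,tangential) [ 1.97 -0.57]
tool delta mm [3.7 0.4 2.1]
roll rad 0.001 then delta mm [3.7 0.4 2.1]
```

Call:
arm_command(
  commands=[
    {"linear": [0,0,-50],"roll": 0,"hand": 50},
    {"linear": [0,0,-50],"roll": 0,"hand": 50},
  ],
)

```text
time_s: 5.9
tool_pos: [0.455, 0.2976, 0.1223]
orientation: [-1.057, 2.947, -0.012]
wrist_force: [1.2, 1.3, 0.2]
grip_width: 0.584
```

```bash
python3 - <<'E'
from h import *
go([.4622,.3013,.033],-140.6)
E
```

```text
t 5.9 pos [0.455  0.2976 0.1223] xyaw -140.5 tilt 0.75 j [ 0.59  0.35 -0.3   0.91 -0.01 -0.1 ] F [1.17 1.33 0.22] M [ 0.118 -0.028  0.001] grip 49.8
zaxis in x-yaw frame (deg, radial,tangential) [ 0.48 -0.57]
tool delta mm [-7.2 -0.7 89.4]
roll rad 0.001 then delta mm [-7.2 -0.7 89.4]
```

Call:
arm_command(
  commands=[
    {"linear": [0,0,-50],"roll": 0,"hand": 50},
    {"linear": [0,0,-50],"roll": 0,"hand": 50},
  ],
)

```text
time_s: 6.1
tool_pos: [0.4519, 0.2968, 0.2234]
orientation: [-1.059, 2.953, -0.014]
wrist_force: [1.7, 1.1, -0.5]
grip_width: 0.585
```

```bash
python3 - <<'E'
from h import *
go([.4622,.3013,.033],-140.6)
E
```

```text
t 6.1 pos [0.4519 0.2968 0.2234] xyaw -140.6 tilt 0.59 j [ 0.59  0.29 -0.12  1.16 -0.01 -0.1 ] F [ 1.66  1.12 -0.45] M [ 0.039 -0.004  0.005] grip 49.9
zaxis in x-yaw frame (deg, radial,tangential) [ 0.12 -0.57]
tool delta mm [-10.6  -1.1 190.5]
roll rad 0.001 then delta mm [-10.6  -1.1 190.5]
```

Call:
arm_command(
  commands=[
    {"linear": [0,0,30],"roll": 0,"hand": 50},
    {"linear": [0,0,30],"roll": 0,"hand": 50},
    {"linear": [0,0,30],"roll": 0,"hand": 50},
    {"linear": [0,0,30],"roll": 0,"hand": 50},
  ],
)

```text
time_s: 6.5
tool_pos: [0.4649, 0.304, 0.1173]
orientation: [-1.048, 2.923, -0.002]
wrist_force: [-0.6, 0.4, -1.0]
grip_width: 0.591
```

```bash
python3 - <<'E'
from h import *
go([.4622,.3013,.033],-140.6)
E
```

```text
t 6.5 pos [0.4649 0.304  0.1173] xyaw -140.5 tilt 2.11 j [ 0.58  0.36 -0.31  0.87 -0.01 -0.1 ] F [-0.63  0.37 -0.96] M [ 0.023 -0.006  0.071] grip 50.4
zaxis in x-yaw frame (deg, radial,tangential) [ 2.03 -0.57]
tool delta mm [ 6.7  0.8 84.1]
roll rad 0.001 then delta mm [ 6.7  0.8 84.1]
```

Call:
arm_command(
  commands=[
    {"linear": [0,0,-10],"roll": 0,"hand": 50},
    {"linear": [0,0,-10],"roll": 0,"hand": 50},
    {"linear": [0,0,-10],"roll": 0,"hand": 50},
    {"linear": [0,0,-10],"roll": 0,"hand": 50},
  ],
)

```text
time_s: 6.9
tool_pos: [0.4613, 0.302, 0.1585]
orientation: [-1.05, 2.93, -0.005]
wrist_force: [-0.4, 0.3, -0.6]
grip_width: 0.587
```

```bash
cat > g.py <<'E'
from h import *
go([.4622,.3013,.033],-140.6)
E
python3 g.py|head -2
```

```text
t 6.9 pos [0.4613 0.302  0.1585] xyaw -140.6 tilt 1.7 j [ 0.59  0.32 -0.24  0.98 -0.01 -0.1 ] F [-0.37  0.34 -0.57] M [-0.002  0.009 -0.009] grip 50.1
zaxis in x-yaw frame (deg, radial,tangential) [ 1.6  -0.57]
```

Call:
arm_command(
  commands=[
    {"linear": [0,0,-10],"roll": 0,"hand": 50},
    {"linear": [0,0,-10],"roll": 0,"hand": 50},
    {"linear": [0,0,-10],"roll": 0,"hand": 50},
    {"linear": [0,0,-10],"roll": 0,"hand": 50},
  ],
)

```text
time_s: 7.3
tool_pos: [0.4622, 0.3032, 0.2072]
orientation: [-1.047, 2.921, -0.001]
wrist_force: [-0.5, -1.4, -0.2]
grip_width: 0.586
```

```bash
python3 g.py|head -2
```

```text
t 7.3 pos [0.4622 0.3032 0.2072] xyaw -140.6 tilt 2.21 j [ 0.59  0.29 -0.16  1.08 -0.01 -0.1 ] F [-0.52 -1.38 -0.2 ] M [ 0.025 -0.027 -0.006] grip 50.0
zaxis in x-yaw frame (deg, radial,tangential) [ 2.13 -0.57]
```

Call:
arm_command(
  commands=[
    {"linear": [0,0,50],"roll": 0,"hand": 50},
  ],
)

```text
time_s: 7.4
tool_pos: [0.4701, 0.3079, 0.1655]
orientation: [-1.041, 2.904, 0.006]
wrist_force: [2.1, 1.1, -1.2]
grip_width: 0.589
```

```bash
python3 g.py|head -2
```

```text
t 7.4 pos [0.4701 0.3079 0.1655] xyaw -140.5 tilt 3.23 j [ 0.59  0.32 -0.23  0.96 -0.01 -0.1 ] F [ 2.09  1.12 -1.16] M [ 0.07  -0.112  0.025] grip 50.3
zaxis in x-yaw frame (deg, radial,tangential) [ 3.18 -0.57]
```

Call:
arm_command(
  commands=[
    {"linear": [0,0,0],"roll": 0,"hand": 50},
  ],
)

```text
time_s: 7.5
tool_pos: [0.4637, 0.3037, 0.159]
orientation: [-1.046, 2.919, -0.0]
wrist_force: [-1.7, -0.8, -1.8]
grip_width: 0.587
```

```bash
python3 g.py|head -2
```

```text
t 7.5 pos [0.4637 0.3037 0.159 ] xyaw -140.5 tilt 2.32 j [ 0.59  0.32 -0.25  0.96 -0.01 -0.1 ] F [-1.66 -0.78 -1.81] M [0.004 0.117 0.001] grip 50.2
zaxis in x-yaw frame (deg, radial,tangential) [ 2.24 -0.57]
```

Call:
arm_command(
  commands=[
    {"linear": [0,0,-50],"roll": 0,"hand": 50},
  ],
)

```text
time_s: 7.6
tool_pos: [0.4583, 0.3006, 0.2044]
orientation: [-1.05, 2.931, -0.005]
wrist_force: [1.0, -0.1, 0.5]
grip_width: 0.587
```

```bash
python3 g.py|head -2
```

```text
t 7.6 pos [0.4583 0.3006 0.2044] xyaw -140.6 tilt 1.64 j [ 0.59  0.29 -0.16  1.09 -0.01 -0.1 ] F [ 1.03 -0.14  0.53] M [-0.009 -0.039  0.021] grip 50.1
zaxis in x-yaw frame (deg, radial,tangential) [ 1.54 -0.57]
```

Call:
arm_command(
  commands=[
    {"linear": [0,0,0],"roll": 0,"hand": 50},
  ],
)

```text
time_s: 7.7
tool_pos: [0.4616, 0.3028, 0.2117]
orientation: [-1.047, 2.921, -0.001]
wrist_force: [1.4, 0.7, 0.9]
grip_width: 0.586
```

```bash
python3 g.py|head -2
```

```text
t 7.7 pos [0.4616 0.3028 0.2117] xyaw -140.5 tilt 2.23 j [ 0.59  0.29 -0.15  1.09 -0.01 -0.1 ] F [1.35 0.69 0.92] M [ 0.05  -0.034  0.016] grip 50.1
zaxis in x-yaw frame (deg, radial,tangential) [ 2.15 -0.57]
```

Call:
arm_command(
  commands=[
    {"linear": [0,0,0],"roll": 0,"hand": 50},
    {"linear": [0,0,0],"roll": 0,"hand": 50},
    {"linear": [0,0,0],"roll": 0,"hand": 50},
    {"linear": [0,0,0],"roll": 0,"hand": 50},
    {"linear": [0,0,0],"roll": 0,"hand": 50},
    {"linear": [0,0,0],"roll": 0,"hand": 50},
  ],
)

```text
time_s: 8.3
tool_pos: [0.4639, 0.3044, 0.2163]
orientation: [-1.045, 2.915, 0.002]
wrist_force: [-0.0, -0.5, 0.4]
grip_width: 0.587
```

```bash
python3 g.py|head -2; python3 -c "
from h import *
s=ctrl.observe();print(s['effort'],s['joints'])"
```

```text
t 8.3 pos [0.4639 0.3044 0.2163] xyaw -140.5 tilt 2.61 j [ 0.59  0.28 -0.14  1.1  -0.01 -0.1 ] F [-0.04 -0.52  0.44] M [-0.049  0.094 -0.01 ] grip 50.1
zaxis in x-yaw frame (deg, radial,tangential) [ 2.54 -0.57]
[ 1.54548707e-03 -4.22703588e+01  2.56964779e+01 -4.02896712e-01
 -3.78817180e-02 -5.34964414e-06] [ 0.58645086  0.28452792 -0.14461476  1.09725405 -0.00992824 -0.10208086]
```

Call:
arm_command(
  commands=[
    {"linear": [40,0,-10],"roll": 0,"hand": 50},
    {"linear": [40,0,-10],"roll": 0,"hand": 50},
    {"linear": [40,0,-10],"roll": 0,"hand": 50},
    {"linear": [40,0,-10],"roll": 0,"hand": 50},
    {"linear": [40,0,-10],"roll": 0,"hand": 50},
    {"linear": [40,0,-10],"roll": 0,"hand": 50},
    {"linear": [0,0,0],"roll": 0,"hand": 50},
    {"linear": [0,0,0],"roll": 0,"hand": 50},
  ],
)

```text
time_s: 9.1
tool_pos: [0.2685, 0.1454, 0.2633]
orientation: [-1.047, 2.919, -0.001]
wrist_force: [-0.1, -0.2, 0.4]
grip_width: 0.588
```

```bash
python3 g.py|head -2; python3 -c "
from h import *
s=ctrl.observe();print(s['effort'],s['joints'])"
```

```text
t 9.1 pos [0.2685 0.1454 0.2633] xyaw -140.5 tilt 2.33 j [ 0.5  -0.17 -0.51  1.19 -0.01 -0.19] F [-0.09 -0.16  0.43] M [ 0.012  0.044 -0.026] grip 50.2
zaxis in x-yaw frame (deg, radial,tangential) [ 2.29 -0.4 ]
[-5.93166682e-02 -1.69701272e+01  2.55420309e+01 -2.92471703e-02
 -3.21232527e-02 -4.83821874e-03] [ 0.50366323 -0.17013468 -0.51382347  1.18709448 -0.00692459 -0.18522406]
```

Call:
arm_command(
  commands=[
    {"linear": [0,0,0],"roll": 0,"hand": 50},
    {"linear": [0,0,0],"roll": 0,"hand": 50},
    {"linear": [0,0,0],"roll": 0,"hand": 50},
  ],
)

```text
time_s: 9.4
tool_pos: [0.2702, 0.1466, 0.2629]
orientation: [-1.048, 2.919, -0.001]
wrist_force: [0.7, -0.2, -0.4]
grip_width: 0.586
```

```bash
cat > g.py <<'E'
from h import *
go([.4622,.3013,.033],-140.6)
s=ctrl.observe();print("eff",s['effort'][:4].round(1),"j",s['joints'].round(3))
E
python3 g.py
```

```text
t 9.4 pos [0.2702 0.1466 0.2629] xyaw -140.5 tilt 2.33 j [ 0.5  -0.17 -0.51  1.18 -0.01 -0.18] F [ 0.66 -0.2  -0.42] M [-0.026  0.023  0.   ] grip 50.1
zaxis in x-yaw frame (deg, radial,tangential) [ 2.29 -0.39]
tool delta mm [-237.6    0.6  239.1]
roll rad 0.002 then delta mm [-237.6    1.   239.1]
eff [ -0.  -16.8  26.   -0.3] j [ 0.504 -0.166 -0.512  1.185 -0.007 -0.185]
```

Call:
arm_command(
  commands=[
    {"linear": [20,0,-40],"roll": 0,"hand": 50},
    {"linear": [15,0,-40],"roll": 0,"hand": 50},
    {"linear": [10,0,-40],"roll": 0,"hand": 50},
    {"linear": [10,0,-40],"roll": 0,"hand": 50},
    {"linear": [0,0,-40],"roll": 0,"hand": 50},
    {"linear": [0,0,0],"roll": 0,"hand": 50},
  ],
)

```text
time_s: 10.0
tool_pos: [0.2212, 0.1097, 0.4657]
orientation: [-1.053, 2.925, -0.003]
wrist_force: [0.4, -0.0, -0.5]
grip_width: 0.587
```

```bash
python3 g.py
```

```text
t 10.0 pos [0.2212 0.1097 0.4657] xyaw -140.4 tilt 1.85 j [ 0.47 -0.24 -0.03  1.74 -0.01 -0.22] F [ 0.38 -0.05 -0.53] M [ 0.023 -0.018 -0.058] grip 50.1
zaxis in x-yaw frame (deg, radial,tangential) [ 1.82 -0.32]
tool delta mm [-294.7   -0.6  441.7]
roll rad 0.004 then delta mm [-294.8    0.6  441.7]
eff [ -0.  -11.6  25.9   0.4] j [ 0.468 -0.237 -0.034  1.742 -0.006 -0.224]
```

Call:
arm_command(
  commands=[
    {"linear": [0,0,0],"roll": 0,"hand": 50},
    {"linear": [0,0,0],"roll": 0,"hand": 50},
    {"linear": [0,0,0],"roll": 0,"hand": 50},
  ],
)

```text
time_s: 10.3
tool_pos: [0.2228, 0.1107, 0.4645]
orientation: [-1.055, 2.927, -0.003]
wrist_force: [-0.2, 0.4, -0.0]
grip_width: 0.59
```

```bash
python3 g.py
```

```text
t 10.3 pos [0.2228 0.1107 0.4645] xyaw -140.4 tilt 1.75 j [ 0.47 -0.23 -0.03  1.74 -0.01 -0.22] F [-0.22  0.39 -0.03] M [0.033 0.007 0.012] grip 50.4
zaxis in x-yaw frame (deg, radial,tangential) [ 1.72 -0.31]
tool delta mm [-293.7   -0.8  440. ]
roll rad 0.004 then delta mm [-293.8    0.6  440. ]
eff [ -0.  -11.5  25.2  -0.3] j [ 0.468 -0.233 -0.034  1.739 -0.005 -0.224]
```

Call:
arm_command(
  commands=[
    {"linear": [25,0,-40],"roll": 0,"hand": 50},
    {"linear": [25,0,-40],"roll": 0,"hand": 50},
    {"linear": [25,0,-40],"roll": 0,"hand": 50},
    {"linear": [0,0,0],"roll": 0,"hand": 50},
  ],
)

```text
time_s: 10.7
tool_pos: [0.1577, 0.0598, 0.5797]
orientation: [-1.065, 2.945, -0.006]
wrist_force: [0.7, 0.6, -0.0]
grip_width: 0.586
```

```bash
python3 g.py
```

```text
t 10.7 pos [0.1577 0.0598 0.5797] xyaw -140.2 tilt 0.6 j [ 0.37 -0.24  0.31  2.11 -0.   -0.32] F [ 0.72  0.61 -0.02] M [ 0.02  -0.013 -0.025] grip 50.1
zaxis in x-yaw frame (deg, radial,tangential) [ 0.54 -0.24]
tool delta mm [-384.4   -5.3  549.7]
roll rad 0.006 then delta mm [-384.4   -2.8  549.6]
eff [-0.2 -5.7 20.6  0.8] j [ 0.37  -0.239  0.305  2.106 -0.004 -0.324]
```

Call:
arm_command(
  commands=[
    {"linear": [0,0,0],"roll": 0,"hand": 50},
    {"linear": [0,0,0],"roll": 0,"hand": 50},
    {"linear": [0,0,0],"roll": 0,"hand": 50},
    {"linear": [0,0,0],"roll": 0,"hand": 50},
  ],
)

```text
time_s: 11.1
tool_pos: [0.1588, 0.0604, 0.5766]
orientation: [-1.067, 2.951, -0.006]
wrist_force: [-1.6, -1.1, -0.3]
grip_width: 0.583
```

```bash
python3 g.py
```

```text
t 11.1 pos [0.1588 0.0604 0.5766] xyaw -140.2 tilt 0.32 j [ 0.37 -0.24  0.3   2.1  -0.   -0.32] F [-1.6  -1.07 -0.26] M [-0.054 -0.039 -0.002] grip 49.8
zaxis in x-yaw frame (deg, radial,tangential) [ 0.22 -0.23]
tool delta mm [-386.1   -6.1  544.5]
roll rad 0.006 then delta mm [-386.1   -3.7  544.5]
eff [-0.1 -6.6 20.4 -0. ] j [ 0.371 -0.237  0.296  2.1   -0.004 -0.323]
```

Call:
arm_command(
  commands=[
    {"linear": [0,0,0],"roll": 0,"hand": 50},
    {"linear": [0,0,0],"roll": 0,"hand": 50},
    {"linear": [0,0,0],"roll": 0,"hand": 50},
    {"linear": [0,0,0],"roll": 0,"hand": 50},
    {"linear": [0,0,0],"roll": 0,"hand": 50},
    {"linear": [0,0,0],"roll": 0,"hand": 50},
    {"linear": [0,0,0],"roll": 0,"hand": 50},
    {"linear": [0,0,0],"roll": 0,"hand": 50},
  ],
)

```text
time_s: 11.9
tool_pos: [0.1589, 0.0607, 0.5752]
orientation: [-1.07, 2.954, -0.006]
wrist_force: [0.7, 0.4, 0.7]
grip_width: 0.586
```

Call:
arm_command(
  commands=[
    {"linear": [0,0,0],"roll": 0,"hand": 50},
    {"linear": [0,0,0],"roll": 0,"hand": 50},
    {"linear": [0,0,0],"roll": 0,"hand": 50},
    {"linear": [0,0,0],"roll": 0,"hand": 50},
    {"linear": [0,0,0],"roll": 0,"hand": 50},
    {"linear": [0,0,0],"roll": 0,"hand": 50},
    {"linear": [0,0,0],"roll": 0,"hand": 50},
    {"linear": [0,0,0],"roll": 0,"hand": 50},
  ],
)

```text
time_s: 12.7
tool_pos: [0.1589, 0.0606, 0.5753]
orientation: [-1.07, 2.954, -0.006]
wrist_force: [-0.3, 0.1, -0.6]
grip_width: 0.587
```

Call:
arm_command(
  commands=[
    {"linear": [-37,0,30],"roll": 0,"hand": 50},
    {"linear": [-37,0,40],"roll": 0,"hand": 50},
    {"linear": [-37,0,40],"roll": 0,"hand": 50},
    {"linear": [-37,0,40],"roll": 0,"hand": 50},
    {"linear": [-37,0,40],"roll": 0,"hand": 50},
    {"linear": [-37,0,40],"roll": 0,"hand": 50},
    {"linear": [-37,0,40],"roll": 0,"hand": 50},
  ],
)

```text
time_s: 13.4
tool_pos: [0.349, 0.2164, 0.3271]
orientation: [-1.061, 2.938, -0.005]
wrist_force: [0.6, 0.5, 0.3]
grip_width: 0.583
```

```bash
python3 g.py
```

```text
t 13.4 pos [0.349  0.2164 0.3271] xyaw -140.3 tilt 1.02 j [ 0.56  0.02 -0.18  1.36 -0.01 -0.13] F [0.61 0.49 0.29] M [ 0.009  0.055 -0.012] grip 49.8
zaxis in x-yaw frame (deg, radial,tangential) [ 0.93 -0.4 ]
tool delta mm [-136.8   -4.4  296.3]
roll rad 0.005 then delta mm [-136.9   -3.6  296.3]
eff [ -0.3 -31.5  25.9   1.5] j [ 0.561  0.023 -0.176  1.355 -0.007 -0.132]
```

Call:
arm_command(
  commands=[
    {"linear": [-20,0,40],"roll": 0,"hand": 50},
    {"linear": [-20,0,40],"roll": 0,"hand": 50},
    {"linear": [-20,-1,40],"roll": 0,"hand": 50},
    {"linear": [-20,-1,40],"roll": 0,"hand": 50},
    {"linear": [-18,-1,40],"roll": 0,"hand": 50},
    {"linear": [-14,0,20],"roll": 0,"hand": 50},
  ],
)

```text
time_s: 14.0
tool_pos: [0.4443, 0.2898, 0.096]
orientation: [-1.064, 2.941, -0.006]
wrist_force: [-0.4, 0.4, -0.3]
grip_width: 0.585
```

```bash
python3 g.py
```

```text
t 14.0 pos [0.4443 0.2898 0.096 ] xyaw -140.2 tilt 0.84 j [ 0.58  0.36 -0.38  0.83 -0.01 -0.11] F [-0.44  0.35 -0.32] M [ 0.037  0.036 -0.01 ] grip 49.9
zaxis in x-yaw frame (deg, radial,tangential) [ 0.73 -0.42]
tool delta mm [-20.3  -2.1  63.3]
roll rad 0.007 then delta mm [-20.4  -1.9  63.3]
eff [ -0.1 -43.9  22.   -0.2] j [ 0.582  0.355 -0.376  0.827 -0.007 -0.112]
```

Call:
arm_command(
  commands=[
    {"linear": [-9,-1,23],"roll": 0.005,"hand": 50},
    {"linear": [-8,-1,23],"roll": 0,"hand": 50},
    {"linear": [-3,0,10],"roll": 0,"hand": 50},
    {"linear": [0,0,5],"roll": 0,"hand": 50},
  ],
)

```text
time_s: 14.4
tool_pos: [0.4618, 0.3014, 0.0281]
orientation: [-1.059, 2.95, -0.009]
wrist_force: [-0.0, -0.5, 0.4]
grip_width: 0.584
```

```bash
python3 g.py
```

```text
t 14.4 pos [0.4618 0.3014 0.0281] xyaw -140.5 tilt 0.54 j [ 0.58  0.46 -0.41  0.69 -0.01 -0.11] F [-0.04 -0.5   0.37] M [ 0.022  0.047 -0.003] grip 49.9
zaxis in x-yaw frame (deg, radial,tangential) [ 0.34 -0.41]
tool delta mm [-0.3 -0.4 -4.9]
roll rad 0.002 then delta mm [-0.3 -0.4 -4.9]
eff [  0.  -45.6  19.9  -0.1] j [ 0.582  0.464 -0.406  0.694 -0.007 -0.107]
```

Call:
arm_command(
  commands=[
    {"linear": [0,0,-4],"roll": 0,"hand": 30},
    {"linear": [0,0,0],"roll": 0,"hand": 5},
    {"linear": [0,0,0],"roll": 0,"hand": 5},
    {"linear": [0,0,0],"roll": 0,"hand": 5},
    {"linear": [0,0,0],"roll": 0,"hand": 5},
  ],
)

```text
time_s: 14.9
tool_pos: [0.4617, 0.3014, 0.0353]
orientation: [-1.058, 2.948, -0.008]
wrist_force: [-0.1, -0.2, -1.5]
grip_width: 0.148
```

```bash
python3 g.py
```

```text
t 14.9 pos [0.4617 0.3014 0.0353] xyaw -140.5 tilt 0.63 j [ 0.58  0.45 -0.4   0.71 -0.01 -0.11] F [-0.13 -0.24 -1.48] M [0.016 0.006 0.017] grip 12.6
zaxis in x-yaw frame (deg, radial,tangential) [ 0.48 -0.41]
tool delta mm [-0.3 -0.3  2.3]
roll rad 0.002 then delta mm [-0.3 -0.3  2.3]
eff [  0.  -46.7  20.6  -0.1] j [ 0.582  0.454 -0.401  0.708 -0.007 -0.107]
```

Call:
arm_command(
  commands=[
    {"linear": [0,0,-10],"roll": 0,"hand": 5},
    {"linear": [0,0,-30],"roll": 0,"hand": 5},
    {"linear": [0,0,-40],"roll": 0,"hand": 5},
    {"linear": [0,0,-40],"roll": 0,"hand": 5},
    {"linear": [0,0,-40],"roll": 0,"hand": 5},
    {"linear": [0,0,-40],"roll": 0,"hand": 5},
    {"linear": [0,0,0],"roll": 0,"hand": 5},
  ],
)

```text
time_s: 15.6
tool_pos: [0.4575, 0.3003, 0.2468]
orientation: [-1.059, 2.948, -0.008]
wrist_force: [1.4, -0.2, -1.5]
grip_width: 0.148
```

```bash
python3 g.py; python3 - <<'E'
from h import *
p=ctrl.get_image("wrist");s=ctrl.observe();R=Ro.from_rotvec(s["orientation"]).as_matrix()
Rc=np.array(p["R"]);c=-Rc.T@p["t"]
print("cam in tool mm",R.T@(c-s["tool_pos"])*1000,"cam axes in tool\n",(R.T@Rc.T).round(3),p["fx"])
def pred(tcp,yaw,X):
    Rn=Ro.from_euler('z',yaw,degrees=True).as_matrix()@np.diag([1,-1,-1.]);cc=tcp+Rn@(R.T@(c-s["tool_pos"]));Rcn=Rn@(R.T@Rc.T)
    q=Rcn.T@(X-cc);return q[0]/q[2]*p["fx"]+p["cx"],q[1]/q[2]*p["fy"]+p["cy"],q[2]
print("lid edge now",pred(s["tool_pos"],-140.5,s["tool_pos"]+[0,0,-.035]))
for t in ([.5,.1,.26],[.45,.05,.26],[.47,-.03,.26],[.4,0,.28]):
  for y in(-140,-180,130): print(t,y,np.round(pred(np.array(t),y,np.array([.585,.005,.134]))))
E
```

```text
t 15.6 pos [0.4575 0.3003 0.2468] xyaw -140.5 tilt 0.59 j [ 0.59  0.29 -0.06  1.22 -0.01 -0.1 ] F [ 1.35 -0.2  -1.45] M [ 0.045 -0.002 -0.002] grip 12.7
zaxis in x-yaw frame (deg, radial,tangential) [ 0.42 -0.41]
tool delta mm [ -2.9  -0.6 213.9]
roll rad 0.002 then delta mm [ -2.9  -0.6 213.9]
eff [  0.  -42.7  25.6   1. ] j [ 0.585  0.287 -0.06   1.217 -0.007 -0.104]
cam in tool mm [  80.01973674   -0.65425802 -143.93391093] cam axes in tool
 [[-0.    -0.948 -0.318]
 [ 1.    -0.    -0.   ]
 [ 0.    -0.318  0.948]] 326.24467417557787
lid edge now (np.float64(281.2680607147752), np.float64(236.73959996448292), np.float64(0.19509729540553897))
[0.5, 0.1, 0.26] -140 [134. 198.   0.]
[0.5, 0.1, 0.26] -180 [180. 280.   0.]
[0.5, 0.1, 0.26] 130 [285. 317.   0.]
[0.45, 0.05, 0.26] -140 [151. 270.   0.]
[0.45, 0.05, 0.26] -180 [236. 324.   0.]
[0.45, 0.05, 0.26] 130 [357. 312.   0.]
[0.47, -0.03, 0.26] -140 [232. 303.   0.]
[0.47, -0.03, 0.26] -180 [317. 307.   0.]
[0.47, -0.03, 0.26] 130 [403. 243.   0.]
[0.4, 0, 0.28] -140 [172. 319.   0.]
[0.4, 0, 0.28] -180 [285. 349.   0.]
[0.4, 0, 0.28] 130 [421. 295.   0.]
```

Call:
arm_command(
  commands=[
    {"linear": [16,-30,-2],"roll": 0,"hand": 5},
    {"linear": [16,-30,-2],"roll": 0,"hand": 5},
    {"linear": [16,-30,-2],"roll": 0,"hand": 5},
    {"linear": [16,-30,-2],"roll": 0,"hand": 5},
    {"linear": [16,-30,-2],"roll": 0,"hand": 5},
    {"linear": [14,-30,-2],"roll": 0,"hand": 5},
    {"linear": [0,0,0],"roll": 0,"hand": 5},
  ],
)

```text
time_s: 16.35
tool_pos: [0.4943, 0.0938, 0.2507]
orientation: [1.066, -2.948, 0.009]
wrist_force: [0.7, 0.7, -1.1]
grip_width: 0.145
```

```bash
python3 g.py; python3 - <<'E'
from h import *
p=ctrl.get_image("wrist");cv2.imwrite("pics/w2.png",cv2.resize(p["color"],(800,600),interpolation=2))
X,u,v=world(p)
m=(np.hypot(X[:,0]-.585,X[:,1]-.005)<.06)
for lo,hi in((.119,.128),(.130,.1365),(.137,.144)):
    k=m&(X[:,2]>lo)&(X[:,2]<hi);Y=X[k]
    print(lo,k.sum(),Y.mean(0).round(4),cv2.minEnclosingCircle(Y[:,:2].astype(np.float32)*1000))
E
```

```text
t 16.35 pos [0.4943 0.0938 0.2507] xyaw -140.2 tilt 0.52 j [ 0.19  0.22 -0.14  1.22 -0.01 -0.5 ] F [ 0.74  0.74 -1.06] M [ 0.067  0.054 -0.051] grip 12.4
zaxis in x-yaw frame (deg, radial,tangential) [-0.36 -0.38]
tool delta mm [-110.   180.6  216.3]
roll rad 0.006 then delta mm [-108.8  181.3  216.3]
eff [ -1.  -39.3  26.3   0.1] j [ 0.192  0.219 -0.142  1.216 -0.007 -0.502]
0.119 1456 [0.5795 0.0072 0.1234] ((588.3070678710938, 6.464441299438477), 38.136173248291016)
0.13 990 [0.5815 0.0067 0.1327] ((587.7579345703125, 6.619105815887451), 32.33904266357422)
0.137 1097 [0.5873 0.0059 0.1385] ((588.3832397460938, 6.382627010345459), 29.596275329589844)
```

View pics/w2.png

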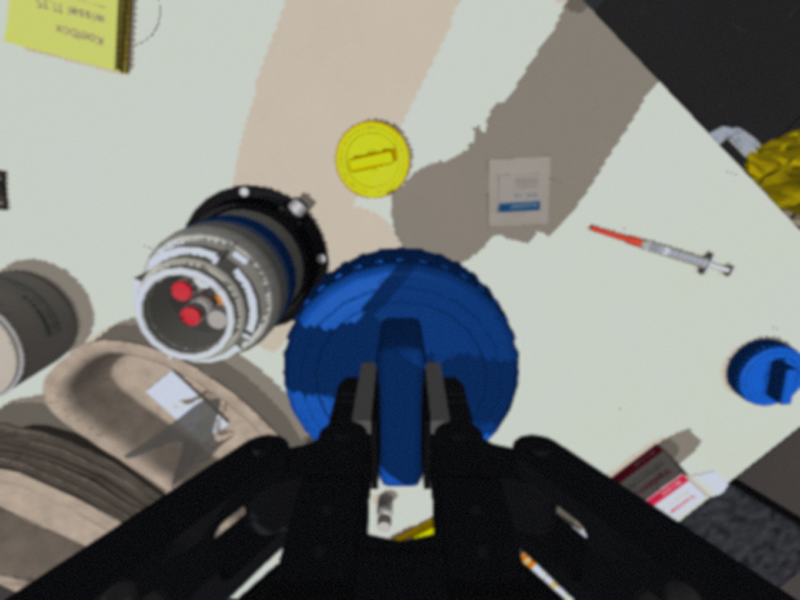

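The view shows the flask mouth at about (187,312), enlarged scale. The lid is held level between the jaws at about (400,350), and nothing stands in between. The circle fits (radius 38, 32 and 30 mm) agree with the thread, neck and seal sizes.

```bash
python3 - <<'E'
from h import *
s=ctrl.observe();p=ctrl.get_image("wrist");X,u,v=world(p)
c=np.array([.588,.0065]);d=X[:,:2]-c;r=np.hypot(*d.T);a=np.degrees(np.arctan2(d[:,1],d[:,0]))%360
k=(r>.0345)&(r<.0375)&(X[:,2]>.08)&(X[:,2]<.14)
for t in range(0,360,6):
    q=k&(a>=t)&(a<t+6)
    if q.sum()>2: print(t,q.sum(),np.percentile(X[q,2],[10,50,90]).round(4))
# lid flat top
t=s["tool_pos"];e=np.hypot(X[:,0]-t[0],X[:,1]-t[1]);k=(e<.06)&(X[:,2]>t[2]-.04)&(X[:,2]<t[2]+.005)
h,b=np.histogram(X[k,2]-t[2],bins=22,range=(-.04,.004));print(list(zip((b[:-1]*1000).round(1),h)))
R=Ro.from_rotvec(s["orientation"]).as_matrix()
Y=X[k&(X[:,2]<t[2]-.004)&(e<.05)];cc,rr=cv2.minEnclosingCircle((Y[:,:2]*1000).astype(np.float32));print("lid",cc,rr,"off world",np.array(cc)-t[:2]*1000)
n=np.linalg.lstsq(np.c_[X[k&(X[:,2]<t[2]-.004)&(e<.036)][:,:2]-t[:2],np.ones((k&(X[:,2]<t[2]-.004)&(e<.036)).sum())],X[k&(X[:,2]<t[2]-.004)&(e<.036)][:,2]-t[2],rcond=None)[0];print("lid plane slope deg",np.degrees(n[:2]).round(2),"z0 mm",n[2]*1000)
E
```

```text
6 5 [0.1273 0.1277 0.1285]
36 9 [0.1226 0.1231 0.1241]
42 9 [0.1225 0.1233 0.1237]
48 10 [0.1223 0.1236 0.1242]
54 12 [0.122  0.123  0.1236]
60 11 [0.1225 0.1229 0.1235]
66 18 [0.108  0.1225 0.1235]
72 24 [0.1083 0.1218 0.1235]
78 15 [0.1089 0.1216 0.1229]
96 20 [0.1223 0.1263 0.1281]
102 19 [0.1094 0.1227 0.1241]
108 24 [0.1084 0.1219 0.1237]
114 24 [0.1087 0.1224 0.1239]
120 30 [0.1088 0.122  0.1233]
126 33 [0.1083 0.12   0.1232]
132 33 [0.1087 0.1198 0.1239]
138 34 [0.1088 0.1202 0.1234]
144 35 [0.1081 0.1203 0.1232]
150 32 [0.1087 0.1198 0.1235]
156 34 [0.1084 0.1202 0.1237]
162 33 [0.1082 0.121  0.1234]
168 21 [0.1085 0.1091 0.1231]
174 14 [0.1081 0.1088 0.1093]
180 14 [0.1085 0.1089 0.1096]
186 46 [0.1097 0.1202 0.1278]
192 32 [0.1082 0.1184 0.1232]
198 39 [0.1085 0.1201 0.1235]
204 35 [0.1083 0.1195 0.1231]
210 33 [0.1081 0.1202 0.1236]
216 34 [0.1089 0.1214 0.1237]
222 25 [0.1088 0.1218 0.1236]
228 22 [0.1091 0.1222 0.1237]
234 16 [0.1094 0.1228 0.1234]
240 20 [0.1186 0.1229 0.1235]
246 17 [0.1223 0.123  0.124 ]
252 14 [0.1226 0.1234 0.1241]
258 8 [0.1229 0.1233 0.1238]
276 2
[... 336 characters left out ...]
), np.int64(104)), (np.float64(-26.0), np.int64(91)), (np.float64(-24.0), np.int64(109)), (np.float64(-22.0), np.int64(120)), (np.float64(-20.0), np.int64(104)), (np.float64(-18.0), np.int64(128)), (np.float64(-16.0), np.int64(142)), (np.float64(-14.0), np.int64(236)), (np.float64(-12.0), np.int64(193)), (np.float64(-10.0), np.int64(563)), (np.float64(-8.0), np.int64(6479)), (np.float64(-6.0), np.int64(4198)), (np.float64(-4.0), np.int64(68)), (np.float64(-2.0), np.int64(42)), (np.float64(0.0), np.int64(54)), (np.float64(2.0), np.int64(76))]
lid (494.41485595703125, 95.531494140625) 43.55584716796875 off world [0.81202611 0.28097465]
lid plane slope deg [-0.67 -0.43] z0 mm -6.218585000930286
```

```bash
python3 -c "
from h import *
np.set_printoptions(precision=1,suppress=True)
go([.5876,.0063,.215]);rows([.5876,.0063,.215],25,5)"
```

```text
t 16.45 pos [0.5 0.1 0.3] xyaw -140.1 tilt 0.47 j [ 0.2  0.2 -0.1  1.2 -0.  -0.5] F [ 0.6  0.5 -0.3] M [-0.  0.  0.] grip 12.6
zaxis in x-yaw frame (deg, radial,tangential) [-0.4 -0.3]
tool delta mm [ -14.6 -129.5   35.6]
[ -2.9 -25.9   7.1] roll -0.087
[ -0.7 -26.    7.1] roll -0.087
[  1.6 -26.    7.1] roll -0.087
[  3.9 -25.7   7.1] roll -0.087
[  6.1 -25.3   7.2] roll -0.087
```

Call:
arm_command(
  commands=[
    {"linear": [-3,-26,7],"roll": -0.087,"hand": 5},
    {"linear": [-1,-26,7],"roll": -0.087,"hand": 5},
    {"linear": [2,-26,7],"roll": -0.087,"hand": 5},
    {"linear": [4,-26,7],"roll": -0.087,"hand": 5},
    {"linear": [6,-25,7],"roll": -0.087,"hand": 5},
    {"linear": [0,0,0],"roll": 0,"hand": 5},
  ],
)

```text
time_s: 17.05
tool_pos: [0.5878, 0.0128, 0.2097]
orientation: [1.718, -2.616, -0.009]
wrist_force: [-0.2, 0.2, -1.4]
grip_width: 0.145
```

```bash
cat > f.py <<'E'
from h import *
go([.5876,.0063,.157],-115)
E
python3 f.py
```

```text
t 17.05 pos [0.5878 0.0128 0.2097] xyaw -113.4 tilt 0.77 j [ 0.02  0.39 -0.01  1.19 -0.   -1.14] F [-0.25  0.2  -1.42] M [ 0.048 -0.02  -0.009] grip 12.4
zaxis in x-yaw frame (deg, radial,tangential) [-0.76 -0.11]
tool delta mm [ 5.7 -3.  52.7]
roll rad 0.028 then delta mm [ 5.6 -3.2 52.7]
```

Call:
arm_command(
  commands=[
    {"linear": [6,-3,10],"roll": 0,"hand": 5},
    {"linear": [0,0,15],"roll": 0,"hand": 5},
    {"linear": [0,0,10],"roll": 0,"hand": 5},
    {"linear": [0,0,4],"roll": 0,"hand": 5},
    {"linear": [0,0,0],"roll": 0,"hand": 5},
  ],
)

```text
time_s: 17.55
tool_pos: [0.585, 0.0099, 0.1668]
orientation: [1.72, -2.611, -0.012]
wrist_force: [2.4, -0.9, 0.1]
grip_width: 0.147
```

```bash
python3 f.py
```

```text
t 17.55 pos [0.585  0.0099 0.1668] xyaw -113.2 tilt 0.96 j [ 0.02  0.41 -0.09  1.09 -0.   -1.15] F [ 2.42 -0.86  0.08] M [-0.412 -0.472 -0.059] grip 12.6
zaxis in x-yaw frame (deg, radial,tangential) [-0.96 -0.09]
tool delta mm [ 2.2 -3.9  9.8]
roll rad 0.031 then delta mm [ 2.1 -4.   9.8]
```

Call:
arm_command(
  commands=[
    {"linear": [0,0,-10],"roll": 0,"hand": 5},
    {"linear": [2,-4,0],"roll": 0,"hand": 5},
    {"linear": [0,0,0],"roll": 0,"hand": 5},
  ],
)

```text
time_s: 17.85
tool_pos: [0.5887, 0.007, 0.1792]
orientation: [1.722, -2.612, -0.01]
wrist_force: [-0.0, 0.7, -0.4]
grip_width: 0.15
```

```bash
python3 f.py; python3 - <<'E'
from h import *
s=ctrl.observe();p=ctrl.get_image("wrist");X,u,v=world(p);t=s["tool_pos"]
e=np.hypot(X[:,0]-t[0],X[:,1]-t[1]);k=(X[:,2]<t[2]-.004)&(X[:,2]>t[2]-.0095)&(e<.055)
Y=X[k];cc,rr=cv2.minEnclosingCircle((Y[:,:2]*1000).astype(np.float32));print("lid",cc,rr,"off",np.array(cc)-t[:2]*1000)
n=np.linalg.lstsq(np.c_[Y[:,:2]-t[:2],np.ones(len(Y))],Y[:,2]-t[2],rcond=None)[0];print("slope deg",np.degrees(n[:2]).round(2),"z0",n[2]*1000)
E
```

```text
t 17.85 pos [0.5887 0.007  0.1792] xyaw -113.2 tilt 0.84 j [ 0.01  0.4  -0.06  1.12 -0.   -1.15] F [-0.01  0.67 -0.36] M [ 0.017 -0.024  0.024] grip 12.8
zaxis in x-yaw frame (deg, radial,tangential) [-0.83 -0.08]
tool delta mm [ 0.9  0.5 22.2]
roll rad 0.032 then delta mm [ 0.9  0.4 22.2]
lid (589.0604248046875, 7.564737319946289) 42.64691925048828 off [0.35131475 0.6076642 ]
slope deg [-0.84  0.22] z0 -6.333406580308785
```

Call:
arm_command(
  commands=[
    {"linear": [1.4,0.4,0],"roll": 0,"hand": 5},
    {"linear": [0,0,6],"roll": 0,"hand": 5},
    {"linear": [0,0,5],"roll": 0,"hand": 5},
    {"linear": [0,0,3],"roll": 0,"hand": 5},
  ],
)

```text
time_s: 18.3
tool_pos: [0.5873, 0.0059, 0.1649]
orientation: [1.722, -2.613, -0.011]
wrist_force: [-0.4, -0.0, -1.0]
grip_width: 0.147
```

```bash
python3 f.py
```

```text
t 18.3 pos [0.5873 0.0059 0.1649] xyaw -113.2 tilt 0.8 j [ 0.01  0.41 -0.09  1.08 -0.   -1.16] F [-0.45 -0.03 -1.  ] M [ 0.036 -0.004  0.079] grip 12.5
zaxis in x-yaw frame (deg, radial,tangential) [-0.8  -0.04]
tool delta mm [-0.6 -0.2  7.9]
roll rad 0.031 then delta mm [-0.6 -0.2  7.9]
```

No contact, and below the earlier touch height, so it is centred. Lowering on gently.

Call:
arm_command(
  commands=[
    {"linear": [0,0,4],"roll": 0,"hand": 5},
    {"linear": [0,0,3],"roll": 0,"hand": 5},
    {"linear": [0,0,2],"roll": 0,"hand": 5},
  ],
)

```text
time_s: 18.6
tool_pos: [0.5868, 0.0058, 0.1569]
orientation: [1.723, -2.613, -0.01]
wrist_force: [-6.5, 0.6, 20.3]
grip_width: 0.15
```

```bash
python3 f.py
```

```text
t 18.6 pos [0.5868 0.0058 0.1569] xyaw -113.2 tilt 0.78 j [ 0.01  0.41 -0.11  1.06 -0.   -1.16] F [-6.51  0.61 20.28] M [-0.048  1.105  0.021] grip 12.8
zaxis in x-yaw frame (deg, radial,tangential) [-0.78 -0.05]
tool delta mm [-0.8 -0.5 -0.1]
roll rad 0.031 then delta mm [-0.8 -0.5 -0.1]
```

Call:
arm_command(
  commands=[
    {"linear": [0,0,0],"roll": 0,"hand": 5},
    {"linear": [0,0,0.5],"roll": -0.08,"hand": 5},
    {"linear": [0,0,0.7],"roll": -0.08,"hand": 5},
  ],
)

```text
time_s: 18.9
tool_pos: [0.5876, 0.0056, 0.1573]
orientation: [1.934, -2.464, -0.008]
wrist_force: [-0.9, -0.9, 3.4]
grip_width: 0.149
```

```bash
python3 f.py
```

```text
t 18.9 pos [0.5876 0.0056 0.1573] xyaw -103.7 tilt 0.6 j [ 0.01  0.41 -0.11  1.06 -0.   -1.32] F [-0.89 -0.94  3.35] M [-0.242 -0.133 -0.026] grip 12.8
zaxis in x-yaw frame (deg, radial,tangential) [-0.59 -0.09]
tool delta mm [-0.7  0.2  0.3]
roll rad 0.197 then delta mm [-0.6  0.3  0.3]
```

Call:
arm_command(
  commands=[
    {"linear": [0,0,0.8],"roll": -0.07,"hand": 5},
    {"linear": [0,0,0.9],"roll": -0.07,"hand": 5},
    {"linear": [0,0,0.9],"roll": -0.04,"hand": 5},
  ],
)

```text
time_s: 19.2
tool_pos: [0.5899, 0.0052, 0.1567]
orientation: [2.159, -2.275, -0.002]
wrist_force: [-0.6, 0.3, 2.0]
grip_width: 0.148
```

```bash
python3 f.py
```

```text
t 19.2 pos [0.5899 0.0052 0.1567] xyaw -93.0 tilt 0.29 j [ 0.01  0.41 -0.11  1.05 -0.   -1.51] F [-0.64  0.28  1.99] M [ 0.249  0.315 -0.097] grip 12.7
zaxis in x-yaw frame (deg, radial,tangential) [-0.26 -0.13]
tool delta mm [-1.   2.4 -0.3]
roll rad 0.384 then delta mm [-0.   2.6 -0.3]
```

Call:
arm_command(
  commands=[
    {"linear": [-0.8,2,1],"roll": 0,"hand": 5},
    {"linear": [0,0.4,1.5],"roll": 0,"hand": 5},
  ],
)

```text
time_s: 19.4
tool_pos: [0.5879, 0.006, 0.1541]
orientation: [2.158, -2.277, -0.001]
wrist_force: [0.1, -0.0, -1.5]
grip_width: 0.149
```

```bash
python3 f.py
```

```text
t 19.4 pos [0.5879 0.006  0.1541] xyaw -93.1 tilt 0.25 j [ 0.01  0.41 -0.12  1.04 -0.   -1.51] F [ 0.08 -0.01 -1.55] M [-0.114 -0.036  0.023] grip 12.7
zaxis in x-yaw frame (deg, radial,tangential) [-0.2  -0.15]
tool delta mm [-0.3  0.3 -2.9]
roll rad 0.383 then delta mm [-0.2  0.4 -2.9]
```

Dropped below the thread tops with no resistance. Following it down into the gap.

Call:
arm_command(
  commands=[
    {"linear": [0,0,2.5],"roll": 0,"hand": 5},
    {"linear": [0,0,2.5],"roll": 0,"hand": 5},
    {"linear": [0,0,1.5],"roll": 0,"hand": 5},
  ],
)

```text
time_s: 19.7
tool_pos: [0.5877, 0.006, 0.1465]
orientation: [2.157, -2.278, -0.001]
wrist_force: [0.7, 0.2, 1.0]
grip_width: 0.15
```

```bash
python3 f.py
```

```text
t 19.7 pos [0.5877 0.006  0.1465] xyaw -93.1 tilt 0.27 j [ 0.01  0.41 -0.13  1.03 -0.   -1.5 ] F [0.67 0.24 0.96] M [-0.056 -0.095 -0.023] grip 12.8
zaxis in x-yaw frame (deg, radial,tangential) [-0.23 -0.15]
tool delta mm [ -0.2   0.1 -10.5]
roll rad 0.382 then delta mm [ -0.2   0.2 -10.5]
```

Call:
arm_command(
  commands=[
    {"linear": [0,0,0],"roll": 0.08,"hand": 5},
    {"linear": [0,0,0.3],"roll": 0.12,"hand": 5},
    {"linear": [0,0,0.3],"roll": 0.12,"hand": 5},
  ],
)

```text
time_s: 20.0
tool_pos: [0.5878, 0.0066, 0.146]
orientation: [1.752, -2.603, -0.001]
wrist_force: [0.3, 0.0, 1.8]
grip_width: 0.149
```

```bash
python3 f.py
```

```text
t 20.0 pos [0.5878 0.0066 0.146 ] xyaw -112.1 tilt 0.22 j [ 0.01  0.42 -0.13  1.02 -0.   -1.17] F [0.26 0.01 1.81] M [-0.072 -0.119  0.011] grip 12.7
zaxis in x-yaw frame (deg, radial,tangential) [-0.21 -0.09]
tool delta mm [  0.4   0.1 -11. ]
roll rad 0.051 then delta mm [  0.4   0.1 -11. ]
```

Call:
arm_command(
  commands=[
    {"linear": [0,0,0],"roll": 0.13,"hand": 5},
    {"linear": [0,0,0],"roll": 0.13,"hand": 5},
    {"linear": [0,0,0],"roll": 0.13,"hand": 5},
  ],
)

```text
time_s: 20.3
tool_pos: [0.5881, 0.0068, 0.1466]
orientation: [1.191, -2.904, -0.0]
wrist_force: [-1.1, 0.3, 0.6]
grip_width: 0.148
```

```bash
python3 f.py
```

```text
t 20.3 pos [0.5881 0.0068 0.1466] xyaw -135.4 tilt 0.17 j [ 0.01  0.41 -0.13  1.03 -0.   -0.77] F [-1.09  0.35  0.57] M [ 0.207 -0.017  0.03 ] grip 12.6
zaxis in x-yaw frame (deg, radial,tangential) [-0.16 -0.06]
tool delta mm [  0.7  -0.  -10.4]
roll rad -0.356 then delta mm [  0.7   0.2 -10.4]
```

Call:
arm_command(
  commands=[
    {"linear": [0,0,0],"roll": 0.13,"hand": 5},
    {"linear": [0,0,0],"roll": 0.13,"hand": 5},
  ],
)

```text
time_s: 20.5
tool_pos: [0.5875, 0.006, 0.1456]
orientation: [0.788, -3.036, 0.003]
wrist_force: [0.5, -1.1, -2.9]
grip_width: 0.148
```

```bash
python3 f.py
```

```text
t 20.5 pos [0.5875 0.006  0.1456] xyaw -150.9 tilt 0.3 j [ 0.01  0.42 -0.14  1.02 -0.   -0.5 ] F [ 0.51 -1.06 -2.89] M [-0.327 -0.313  0.17 ] grip 12.6
zaxis in x-yaw frame (deg, radial,tangential) [-0.24 -0.19]
tool delta mm [ -0.1   0.2 -11.4]
roll rad -0.627 then delta mm [ -0.2   0.1 -11.4]
```

Call:
arm_command(
  commands=[
    {"linear": [0,0,0.8],"roll": 0.12,"hand": 5},
    {"linear": [0,0,0.8],"roll": 0.1,"hand": 5},
  ],
)

```text
time_s: 20.7
tool_pos: [0.5875, 0.0062, 0.1441]
orientation: [0.435, -3.107, 0.003]
wrist_force: [-2.3, -2.8, 6.2]
grip_width: 0.148
```

```bash
python3 f.py
```

```text
t 20.7 pos [0.5875 0.0062 0.1441] xyaw -164.1 tilt 0.29 j [ 0.01  0.42 -0.14  1.02 -0.   -0.27] F [-2.27 -2.76  6.24] M [-0.56   0.68   0.838] grip 12.6
zaxis in x-yaw frame (deg, radial,tangential) [-0.24 -0.16]
tool delta mm [ -0.1   0.1 -12.9]
roll rad -0.856 then delta mm [ -0.1  -0.1 -12.9]
```

Call:
arm_command(
  commands=[
    {"linear": [0,0,0.5],"roll": 0.06,"hand": 5},
  ],
)

```text
time_s: 20.8
tool_pos: [0.5873, 0.0061, 0.1441]
orientation: [0.343, -3.118, 0.005]
wrist_force: [-2.3, -1.5, 4.8]
grip_width: 0.147
```

```bash
python3 f.py
```

```text
t 20.8 pos [0.5873 0.0061 0.1441] xyaw -167.5 tilt 0.31 j [ 0.01  0.42 -0.14  1.02 -0.   -0.21] F [-2.32 -1.47  4.8 ] M [-0.228  0.408  1.987] grip 12.5
zaxis in x-yaw frame (deg, radial,tangential) [-0.24 -0.2 ]
tool delta mm [ -0.3   0.1 -12.9]
roll rad -0.916 then delta mm [ -0.2  -0.2 -12.9]
```

Torque rose sharply at the predicted stop angle, about 75° on and at home height. Easing off and releasing.

Call:
arm_command(
  commands=[
    {"linear": [0,0,0],"roll": 0,"hand": 5},
  ],
)

```text
time_s: 20.9
tool_pos: [0.5872, 0.0061, 0.1442]
orientation: [0.349, -3.117, 0.006]
wrist_force: [0.8, -1.9, -0.6]
grip_width: 0.146
```

```bash
python3 f.py
```

```text
t 20.9 pos [0.5872 0.0061 0.1442] xyaw -167.2 tilt 0.34 j [ 0.01  0.42 -0.14  1.02 -0.   -0.21] F [ 0.84 -1.92 -0.63] M [-0.18  -0.056  1.764] grip 12.5
zaxis in x-yaw frame (deg, radial,tangential) [-0.25 -0.24]
tool delta mm [ -0.4   0.  -12.8]
roll rad -0.911 then delta mm [ -0.3  -0.3 -12.8]
```

Call:
arm_command(
  commands=[
    {"linear": [0,0,0],"roll": 0,"hand": 45},
    {"linear": [0,0,0],"roll": 0,"hand": 45},
    {"linear": [0,0,0],"roll": 0,"hand": 45},
    {"linear": [0,0,-15],"roll": 0,"hand": 45},
    {"linear": [0,0,-40],"roll": 0,"hand": 45},
    {"linear": [0,0,-40],"roll": 0,"hand": 45},
    {"linear": [0,0,-40],"roll": 0,"hand": 45},
    {"linear": [0,0,0],"roll": 0,"hand": 45},
  ],
)

```text
time_s: 21.7
tool_pos: [0.586, 0.0065, 0.2806]
orientation: [0.341, -3.111, 0.002]
wrist_force: [-0.1, 0.6, 0.2]
grip_width: 0.527
```

```bash
python3 f.py; python3 - <<'E'
from h import *
p=ctrl.get_image("wrist");cv2.imwrite("pics/w3.png",cv2.resize(p["color"],(800,600)))
X,u,v=world(p);e=np.hypot(X[:,0]-.588,X[:,1]-.0065)
k=(e<.055)&(X[:,2]>.130)&(X[:,2]<.143);Y=X[k];n=np.linalg.lstsq(np.c_[Y[:,:2]-[.588,.0065],np.ones(len(Y))],Y[:,2],rcond=None)[0]
print("top plane slope",np.degrees(n[:2]).round(2),"z",n[2],cv2.minEnclosingCircle((Y[:,:2]*1000).astype(np.float32)))
k=(e<.035)&(X[:,2]>.155)&(X[:,2]<.172);Y=X[k][:,:2]*1000;print("bar",k.sum(),np.median(X[k,2]),cv2.minAreaRect(Y.astype(np.float32)),np.degrees(np.arctan2(*np.linalg.svd(Y-Y.mean(0),full_matrices=False)[2][0][::-1])))
E
```

```text
t 21.7 pos [0.586  0.0065 0.2806] xyaw -167.5 tilt 0.67 j [ 0.01  0.36  0.14  1.36 -0.   -0.21] F [-0.1  0.6  0.2] M [-0.049 -0.074 -0.019] grip 45.0
zaxis in x-yaw frame (deg, radial,tangential) [-0.65 -0.14]
tool delta mm [ -2.9  -0.6 123.6]
roll rad -0.916 then delta mm [ -1.9  -1.5 123.6]
top plane slope [0.5 0.1] z 0.13794890312764063 ((588.6771850585938, 6.538503170013428), 43.736568450927734)
bar 989 0.1636259718319655 ((588.4218139648438, 6.503052711486816), (49.63644790649414, 15.185870170593262), 17.543561935424805) 17.02543478297823
```

View pics/w3.png

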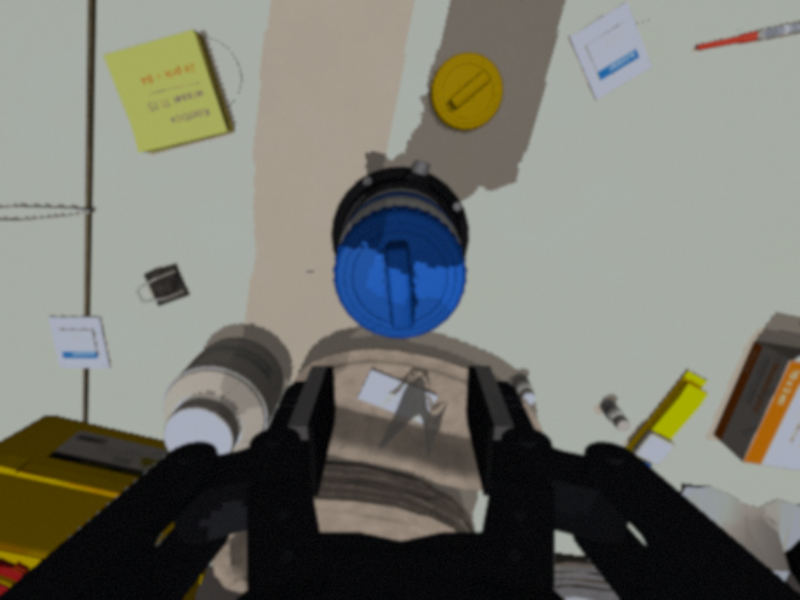

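The last picture shows the lid seated level and centred on the flask at about (400,272), with open jaws clear of it. The bar top is at home height, and the bystanders look undisturbed.

```bash
python3 -c "
from cell import ctrl
print(ctrl.sign_off())"
```

```text
the job is handed in; nothing more can be done
None
```

The large blue lid is screwed home on the flask, released, and the job is handed in at about 22 s of the 72 s allowed. I set it level on the thread tops, turned it back about 20° until it dropped, then screwed it about 75° clockwise to its stop.

**Last checks, after letting go:**
- **Position:** the lid is centred within about 1 mm of the mouth and level within about 0.5°.
- **Height:** the top of the bar measured z = 163.6 mm, against 165 mm expected when home. The rim also read about 1.3 mm low, so this fits.
- **Surroundings:** the gripper is clear, and the bystanders I could see looked untouched.

**What was not perfect:**
- **First lowering:** it touched the rim about 4 mm off centre with a light force. I lifted, recentred and went on.
- **Pressing:** the force rose to about 20 N for a moment when the lid reached the thread tops. I eased off before turning it.
- **Torque at the stop:** it reached about 2 N m, well above the 0.1 N m needed to turn the lid.
- **Angle after release:** the bar stands at 17°, against 12.5° for the jaws at the stop. The torque began to rise at about 17 to 18°, so I take this as slip in the grip, but I did not regrip to confirm.
- **Tool tilt:** it drifted by up to 3° before the grasp, so I made a detour to correct it.

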